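# Clamp a seal stone under the swing lamp

## Robot

A 6-joint arm with a two-finger parallel gripper is mounted at the origin on the work surface. World frame = base frame: x ahead of the robot, y to its left, z up, the work surface at z = 0. Lengths are in m, angles in rad, forces in N, time in s.
With the tool pointing down it reaches from about 0.35 to 0.8 m from the base axis. Payload 7.3 kg.
Tool frame: the origin (TCP) lies at the very end of the fingers, on their centre line; the grasp point (between the pads) lies manip.tcp_to_grasp behind it (manip.tcp_to_grasp is the distance from the TCP to the grasp point, in m); z points along the fingers, y is the line along which they close (so a half turn about z gives the same grasp; the last joint's range is limited). The gripper opens to 85 mm and grips with 20 to 120 N. Pads are 22 mm wide; open, the fingers measure 114 mm over their backs; the gripper's body (76 mm by 85 mm) begins 54 mm behind the grasp point. The pads swing forward as they close: fully open they stand 13 mm farther back than shut.
Start: joints at [-1.334, 0.342, 1.524, -0, 1.275, -0.146], TCP at [0.196, -0.487, 0.231] pointing down, gripper open.
Joint ranges: [-2.53, 2.53], [-0.77, 2.02], [0.04, 2.7], [-1, 4.14], [0.28, 2.66], [-3.11, 3.11]. Speed limits (rad/s): [2.57, 2.57, 3.14, 3.14, 3.14, 3.14].

## Interface

Orientations are given as a unit quaternion [x, y, z, w].
In Python, from plant import manip, open_jaws, close_gripper, read_camera, models gives the robot as it stands. Calls block until the motion is done:
- manip.move_ptp(position, orientation): joint-space move of the TCP to a pose.
- manip.move_straight(position, max_speed=0.15, rotation=None, until_force=None): straight line of the TCP; rotation=None keeps the orientation; max_speed is the mean speed in m/s. With until_force (N) it stops when the force on the tool has changed by that much, and returns True; else False.
- manip.move_j(angles): joint-space move.
- open_jaws() and close_gripper(): open the fingers fully, or close them until they stop; the grip force is fixed at half the most.
- manip.dwell(seconds).
- manip.ik(position, orientation): joint angles nearest the present ones, or None.
- manip.sense(): the state.
- read_camera(name): name is "scene" or "top" or "wrist"; returns a dict with "pixels" (420x560x3 uint8, red, green, blue), "fovy" (degrees; the focal length in pixels is half the picture's height over the tangent of half this angle, whatever the lens; pixels are square), "cx", "cy" (the principal point, pixels), "distortion" ([k1, k2, p1, p2, k3] as OpenCV has them; the pictures are not rectified), "cam_to_world" (4x4, takes a point from camera to world coordinates); the wrist camera has in their place "mount" (4x4, takes a point from camera to tool coordinates, whose origin is the TCP and whose axes are the flange's). Camera axes: x right, y down, z forward; pixel columns grow to the right and rows downward; lengths in m; the calibration is good to about 2 mm. A picture is of the moment at which its call begins: read the wrist's pose just before it. There is no depth.
A pose or a line that the arm cannot do raises manip.PlanningError and nothing moves.
- manip.finish_job(): hands the job in; it is judged then, once.
Trained networks look in a picture, given as the dict that the camera call returned (one of the last four; its "shot" number tells which), for a name from the list of things; names that differ only in an ending like _2 or _b are one class to them, and where a whole thing is asked for, a point or a joint stands for the part that bears it (a point fixed in the world has none). Each returns a list of dicts, best first, with "score" (0 to 1); they miss things now and then, are a little off and sometimes report something else, mostly with a low value. They report only what shows in the picture. A call takes as long as a camera call. They do not tell look-alikes from the thing itself.
- models.cut_out(picture, target): "mask" (420x560 bool, what is visible of it) and "extent" ([centre column, centre row, width, height] in pixels, round what is visible of it).
The state is a dict: "time_s": time; "qpos": joint angles; "joint_vel": joint speeds; "tau": joint torques, N m; "tcp_pos": TCP position; "tool_rot": TCP orientation; "ft_force": force on the tool from outside, world axes, zero at the start; "torque": the same for the moment, N m; "grip_width": finger opening in m; "grip_force": force on a finger pad.
Only numpy, scipy, OpenCV 4.12 (cv2) and the standard library are available. Lean on these libraries where they do the work, as an engineer would, in place of code of your own. Each camera call takes 0.05 s, during which the arm holds its last target. There are 200 camera calls.

## Task

Swing the desk lamp's head well clear of the carving clamp, stand the red seal stone upright between the two jaws of the clamp, near the middle of their width, and wind the red handwheel until the sliding jaw holds it tight against the fixed jaw. Then swing the lamp back so that its head is centred over the stone. Leave everything else on the bench where it stands; the brush pot is taller than the lamp's underside, so do not swing the lamp into it.

Things in the scene. Friction and masses are not known exactly. Their poses are not given: they have to be found in the camera images.
- clamp: Clamp, fixed: dark base plate 100 mm (x) by 285 mm (y -70 to +215 mm), 20 mm thick. Origin on the bench under the stone's place. Fixed aluminium jaw on the -y side: 70 mm wide (x), its top 60 mm above the bench, gripping face at y=-20 mm, looking to +y. Sliding jaw, same height, on the +y side. Grey gear box with handwheel on top, centred at x=0, y=+155 mm.
- seat (a point): Point on the top of the clamp's base plate (20 mm above the bench) at the clamp's origin: the centre of the stone's foot when the stone is clamped.
- jaw: The clamp's sliding aluminium jaw, 70 mm wide, 30 mm thick, 40 mm high. Origin at the foot of its gripping face, mid-width; axes as the clamp's. Its y in the clamp's frame is the gap's edge: 20 mm when it holds the 40 mm stone against the fixed jaw; starts at about 34 to 50 mm. Driven by the handwheel: 40 mm a turn.
- wheel (a joint): Angle of the red handwheel in rad, growing clockwise seen from above, which closes the jaw (40 mm a turn; 5.34 rad when the jaw holds the stone). Upright axis, disc 110 mm across, its top 67 mm above the bench. It stays where it is left.
- crank_grip (a point): Grip point on the handwheel's crank knob: black upright knob 22 mm across, standing 42 mm from the wheel's axis on top of the disc, from 68 to 111 mm above the bench; the point is on its axis 97 mm above the bench. The knob spins freely on the wheel.
- lamp: Green desk lamp: fixed round foot 110 mm across, 20 mm high, with a 22 mm post up to 190 mm. Origin on the bench under the post.
- lamp_pivot (a point): On the upright hinge axis of the lamp's arm, at the height of the arm bar (205 mm).
- lamp_arm (a joint): Swing of the lamp's arm about its upright hinge in rad, counter-clockwise seen from above, limits -1.7 and 1.7. A stiff hinge: it stays where it is left. Within 0.12 rad of 0 when the head is over the clamp's seat.
- lamp_handle (a point): Grip point on the black upright knob, 22 mm across, at the centre of the round green lamp head, 214 to 264 mm above the bench; the point is on its axis 245 mm above the bench, 219 mm from the hinge axis. The head is 100 mm across, underside 168 mm, top 214 mm above the bench; the arm bar, 16 mm thick, is at 205 mm.
- red_stone: Red seal stone, an upright block 40 x 40 x 90 mm with a paler band near its foot, about 0.4 kg, loose, standing on the bench. Origin at the centre of its foot, z up along it, sides square to x and y.
- green_stone: Green seal stone 40 x 40 x 90 mm, loose; leave where it stands. Origin at the centre of its foot.
- grey_stone: Grey seal stone 40 x 40 x 90 mm, loose; leave where it stands. Origin at the centre of its foot.
- brush_pot: Blue brush pot 90 mm across and 120 mm high with brushes up to 240 mm, loose; leave where it stands. It stands in the lamp head's way on one side of the clamp. Origin at the centre of its foot.
- ink_box: Low blue box 120 (x) x 80 (y) x 42 mm with a dark slab on top, loose, low enough for the lamp to pass over; leave where it stands. Origin at the centre of its underside.
- teapot: Brown teapot, 110 mm body, 94 mm high with knob, spout and handle to 90 mm from its axis, loose; leave where it stands. Origin at the centre of its foot.
- tea_cup: Blue cup 66 mm across, 70 mm high, loose; leave where it stands. Origin at the centre of its foot.
- chisel: Carving chisel with a handle, 170 mm long, lying loose on the bench; leave where it stands.
Not all that is in view belongs to the job. There is more than one size of the red_stone; the job needs the middle-sized.

How it is judged:
By the outcome, as a careful person would: the job done as asked, in the order asked, and still so for the second after the job is handed in, with the robot touching nothing.
It also fails if it takes over 72 s, if anything falls off the work surface, if the arm or the gripper's body presses on something with over 40 N, if the wrist force passes 120 N, or if a joint passes its speed limit or range.

## Working session

There is one attempt and no reset: what is moved stays moved. The work goes in short steps, each a Python script; the robot and the scene stay as the last script left them, time stands still between calls to the robot, and variables do not carry over. Pictures are saved under pics/ and viewed, at most 10 in all, crops included, and the job is handed in when it is done.

```bash
ls; mkdir -p pics
python3 - <<'E'
from plant import manip, read_camera
import cv2
for n in ("scene","top"):
    p=read_camera(n); print(n,p["fovy"],p["cx"],p["cy"],p["distortion"],p["cam_to_world"].round(3).tolist() if hasattr(p["cam_to_world"],'round') else p["cam_to_world"],p["shot"])
    cv2.imwrite(f"pics/{n}0.png",p["pixels"][:,:,::-1])
print(manip.tcp_to_grasp, manip.sense())
E
```

```text
pics
scene 55.49443753795629 277.15337853947835 207.38177182724598 [0.00493331 0.         0.         0.         0.        ] [[-0.675, 0.488, -0.554, 1.086], [0.738, 0.452, -0.501, 0.489], [0.006, -0.747, -0.665, 0.844], [0.0, 0.0, 0.0, 1.0]] 1
top 56.86055791731346 276.3102321579497 216.20694060372125 [-0.09529651  0.          0.          0.          0.        ] [[0.006, -0.993, 0.118, 0.413], [-1.0, -0.007, -0.008, -0.017], [0.009, -0.118, -0.993, 1.182], [0.0, 0.0, 0.0, 1.0]] 2
0.0187 {'time_s': 0.1, 'qpos': array([-1.33398581e+00,  3.42646117e-01,  1.52488206e+00,  3.63673535e-06,
        1.27540231e+00, -1.45997908e-01]), 'joint_vel': array([ 0.00134876, -0.00048073, -0.00428364,  0.00029213,  0.00094738,
        0.00130351]), 'tau': array([ 1.56466383e-03, -4.34447730e+01, -2.46490180e+01, -1.76950925e-04,
        4.58808790e-03,  7.41740706e-06]), 'tcp_pos': array([ 0.19604391, -0.4866574 ,  0.23071282]), 'tool_rot': array([ 9.81737950e-01,  1.90237089e-01, -2.86252260e-05, -6.68308131e-04]), 'ft_force': array([ 0.12587904, -0.57262413,  0.22214521]), 'torque': array([-0.03948638, -0.00988254,  0.05877035]), 'grip_force': 0.0, 'grip_width': 0.08514120049349894}
```

View pics/scene0.png

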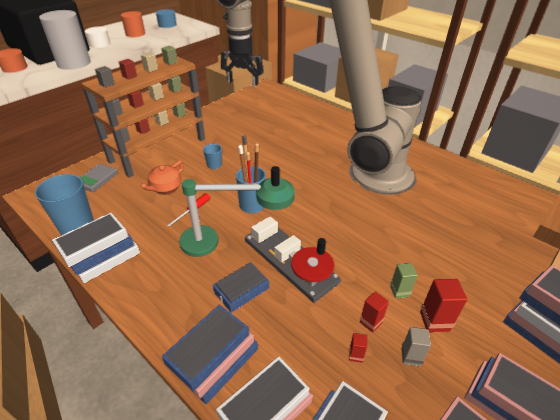

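View pics/top0.png

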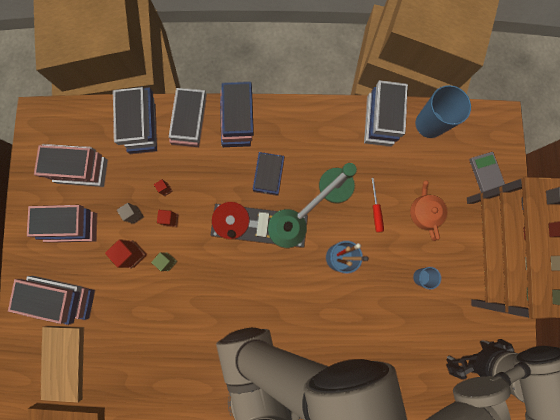

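Scene view: the lamp head (275,190) is over the clamp (290,255), with the brush pot beside it (250,188). There are three red stones: small (358,347), middle (375,311) and large (444,304). In the top view they're at (161,187), (166,217) and (124,253). The one at top (166,217) is the middle size. I'll measure next and confirm it with a crop.

```bash
cat > h.py <<'E'
import numpy as np, cv2
from scipy.spatial.transform import Rotation as R
from plant import manip, open_jaws, close_gripper, read_camera, models
def K(p):
    f=210/np.tan(np.radians(p["fovy"])/2)
    return np.array([[f,0,p["cx"]],[0,f,p["cy"]],[0,0,1.]])
def shot(n):
    s=manip.sense(); p=read_camera(n)
    if n=="wrist":
        T=np.eye(4); T[:3,:3]=R.from_quat(s["tool_rot"]).as_matrix(); T[:3,3]=s["tcp_pos"]
        p["T"]=T@np.array(p["mount"])
    else: p["T"]=np.array(p["cam_to_world"])
    return p
def ray(p,uv):
    x=cv2.undistortPoints(np.array([[uv]],float),K(p),np.array(p["distortion"]))[0,0]
    d=p["T"][:3,:3]@np.array([x[0],x[1],1]); return p["T"][:3,3],d/np.linalg.norm(d)
def onz(p,uv,z):
    o,d=ray(p,uv); return o+d*(z-o[2])/d[2]
def proj(p,X):
    Ti=np.linalg.inv(p["T"]); X=np.atleast_2d(X).astype(float)
    return cv2.projectPoints(X,cv2.Rodrigues(Ti[:3,:3])[0],Ti[:3,3],K(p),np.array(p["distortion"]))[0][:,0]
def tri(obs):
    A=np.zeros((3,3));b=np.zeros(3)
    for p,uv in obs:
        o,d=ray(p,uv);M=np.eye(3)-np.outer(d,d);A+=M;b+=M@o
    X=np.linalg.solve(A,b)
    return X,[float(np.linalg.norm(proj(p,X)[0]-uv)) for p,uv in obs]
def blobs(mask,amin=15):
    n,l,s,c=cv2.connectedComponentsWithStats(mask.astype(np.uint8))
    return [(int(s[i,4]),c[i].round(1).tolist(),s[i,:4].tolist()) for i in range(1,n) if s[i,4]>=amin]
def down(yaw): # tool z down, tool y (closing) at world angle yaw+90deg
    return (R.from_euler('z',yaw)*R.from_euler('x',np.pi)).as_quat()
def save(n,p,crop=None,k=1):
    im=p["pixels"][:,:,::-1]
    if crop: x0,y0,x1,y1=crop; im=im[y0:y1,x0:x1]
    cv2.imwrite(f"pics/{n}.png",cv2.resize(im,None,fx=k,fy=k,interpolation=cv2.INTER_CUBIC))
E
python3 - <<'E'
from h import *
P={n:shot(n) for n in("scene","top")}
for t in ["red_stone","clamp","jaw","wheel","crank_grip","lamp","lamp_handle","lamp_arm","brush_pot","ink_box","green_stone","grey_stone"]:
    for n,p in P.items():
        for r in models.cut_out(p,t)[:3]:
            e=np.array(r["extent"]);print(t,n,round(r["score"],2),e.round(1),int(r["mask"].sum()),onz(p,e[:2],.05).round(3))
# dark knobs
for n,p in P.items():
    d=p["pixels"].max(2)<45
    print(n,[b for b in blobs(d) if 200<b[1][0]<360 and 150<b[1][1]<280])
a=P["scene"]["pixels"][270:380,320:480]; b=P["top"]["pixels"][165:275,100:260]
cv2.imwrite("pics/red.png",cv2.resize(np.hstack([a,b])[:,:,::-1],None,fx=2.5,fy=2.5,interpolation=cv2.INTER_CUBIC))
E
```

```text
red_stone scene 0.82 [442.6 305.3  43.9  53. ] 1826 [0.416 0.409 0.05 ]
red_stone scene 0.81 [358.2 350.2  17.2  25.4] 392 [0.646 0.327 0.05 ]
red_stone scene 0.63 [375.2 312.9  29.2  40.1] 752 [0.541 0.304 0.05 ]
red_stone top 0.66 [163.2 187.8  14.7  16.7] 205 [0.631 0.312 0.05 ]
red_stone top 0.52 [168.4 218.4  22.1  17.2] 307 [0.539 0.293 0.05 ]
clamp scene 0.94 [291.1 259.   94.5  84.4] 3799 [0.55  0.054 0.05 ]
clamp scene 0.72 [249.9 175.   31.4  78. ] 1232 [ 0.367 -0.284  0.05 ]
clamp top 0.72 [259.5 224.7  95.4  43.7] 2013 [0.523 0.024 0.05 ]
jaw scene 0.6 [236.9 211.  112.9  93.3] 2976 [ 0.517 -0.186  0.05 ]
jaw scene 0.58 [288.2 250.9  30.   25.7] 479 [0.533 0.029 0.05 ]
jaw top 0.58 [257.8 225.8  19.6  26.5] 312 [0.519 0.028 0.05 ]
wheel scene 0.86 [312.5 257.4  43.7  42.7] 1230 [0.507 0.091 0.05 ]
wheel top 0.95 [231.2 220.4  38.   35.4] 1079 [0.535 0.107 0.05 ]
crank_grip scene 0.41 [322.  244.2   6.6  12.8] 92 [0.453 0.081 0.05 ]
crank_grip top 0.52 [231.9 233.4  12.4   6.9] 61 [0.496 0.104 0.05 ]
lamp scene 0.97 [237.6 212.6 114.9  91.9] 2841 [ 0.521 -0.18   0.05 ]
lam
[... 689 characters left out ...]
.   47. ] 1583 [0.695 0.019 0.05 ]
ink_box top 0.75 [169.2 218.8  20.5  20.6] 285 [0.538 0.29  0.05 ]
ink_box top 0.71 [310.2 203.1  90.4  84. ] 2435 [ 0.588 -0.125  0.05 ]
ink_box top 0.7 [429.3 212.3  39.6  62.4] 1232 [ 0.563 -0.484  0.05 ]
green_stone scene 0.68 [403.6 277.8  24.9  37. ] 746 [0.405 0.301 0.05 ]
green_stone top 0.62 [166.1 260.5  27.7  17.4] 320 [0.416 0.295 0.05 ]
grey_stone scene 0.9 [414.8 345.1  28.4  41.2] 856 [0.553 0.41  0.05 ]
grey_stone scene 0.33 [236.2 188.5 110.4  42.6] 1582 [ 0.446 -0.265  0.05 ]
grey_stone top 0.86 [132.1 215.5  22.4  22.4] 359 [0.547 0.403 0.05 ]
scene [(131, [274.9, 176.0], [271, 167, 8, 19]), (98, [320.7, 245.8], [317, 238, 8, 16])]
top []
```

View pics/red.png

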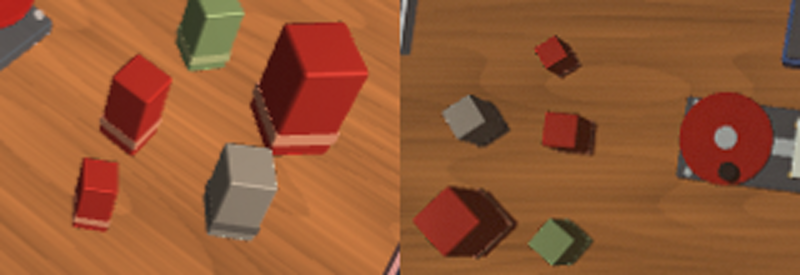

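The middle-sized one is confirmed: scene (375,311), top (166,217). It has a pale band and is the same size as the grey and green stones. Next I'll take wrist views for accuracy.

Run:
```python
from h import *
s=manip.sense(); print(s["time_s"])
manip.move_straight([.25,-.42,.40],max_speed=.4)
np.set_printoptions(suppress=True,precision=4)
import pickle
L=[]
for i,pos in enumerate([[.42,.10,.42],[.50,.0,.42],[.45,.24,.30]]):
    for q in (down(0),):
        try: manip.move_ptp(pos,q)
        except manip.PlanningError as e: print(pos,"fail",e); continue
    p=shot("wrist"); L.append(p); save(f"w{i}",p); print(i,manip.sense()["time_s"],p["T"][:3,3],p["T"][:3,2],manip.sense()["qpos"])
    for t in ["red_stone","jaw","wheel","crank_grip","lamp_handle"]:
        for r in models.cut_out(p,t)[:2]: print(t,round(r["score"],2),np.round(r["extent"],1),int(r["mask"].sum()))
pickle.dump(L,open("w.pkl","wb"))
a=[cv2.imread(f"pics/w{i}.png") for i in range(len(L))]
a=[cv2.resize(x,(400,300)) for x in a]+[np.zeros((300,400,3),np.uint8)]*(4-len(a))
cv2.imwrite("pics/wm.png",np.vstack([np.hstack(a[:2]),np.hstack(a[2:4])]))
print(np.array(L[0]["mount"]),L[0]["fovy"])
```

```text
1.4
0 4.05 [0.4888 0.1002 0.5609] [-0.2725 -0.0011 -0.9622] [ 0.0543  0.0846  1.3487 -0.0002  1.7088  1.6263]
red_stone 0.93 [112.2   9.7  37.1  17.2] 528
red_stone 0.83 [128.5  68.2  53.2  36.3] 1644
jaw 0.78 [330.6  79.7  47.5  56.1] 1673
wheel 0.97 [266.5  65.6  85.6  91. ] 5781
crank_grip 0.73 [271.5 102.9  17.6  17.4] 276
1 4.925 [0.5688 0.0001 0.5608] [-0.2729 -0.0003 -0.9621] [-0.1533  0.2231  1.1815  0.0003  1.7373  1.4177]
red_stone 0.89 [45.2 61.8 50.6 28.9] 1205
red_stone 0.85 [ 67.2 130.3  58.5  33.3] 1795
jaw 0.93 [257.9 139.1  42.5  52.4] 1342
wheel 0.67 [191.5 133.4  81.4  87.9] 5113
wheel 0.36 [ 68.5 130.6  60.8  33.8] 1690
crank_grip 0.68 [194.9 166.3  23.7  18.6] 342
crank_grip 0.25 [ 73.7 216.4  61.1  50.1] 1682
lamp_handle 0.56 [398.6 110.2 242.3 220.5] 11367
2 6.2833 [0.5189 0.2403 0.4421] [-0.2704 -0.001  -0.9628] [ 0.3377  0.2682  1.4363 -0.0004  1.4354  1.9098]
red_stone 0.77 [217.2  85.2  55.1  45.5] 2125
red_stone 0.72 [199.    9.8  35.8  17.3] 494
jaw 0.66 [480.6 105.2  57.5  71.4] 2872
wheel 0.63 [401.8  91.4 104.5 115.5] 9460
wheel 0.29 [216.2 206.2  61.5  65.7] 2164
crank_grip 0.75 [414.7 137.6  36.6  25.7] 705
[[ 0.     -0.9623 -0.2719  0.0685]
 [ 1.     -0.0003  0.0011 -0.0009]
 [-0.0012 -0.2719  0.9623 -0.1413]
 [ 0.      0.      0.      1.    ]] 59.94786828190942
```

View pics/wm.png

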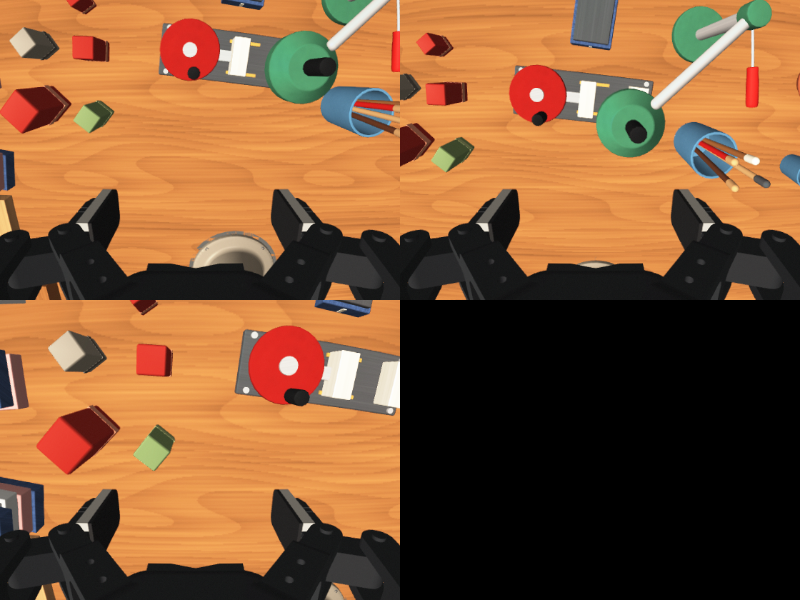

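The wrist views show the hub, jaw, knobs, lamp and stone clearly: in w2, the stone's top is near (153,360) in the mosaic and the wheel near (288,365). Now I'll triangulate features.

```bash
cat > m.py <<'E'
from h import *
import pickle
np.set_printoptions(suppress=True,precision=4)
L=pickle.load(open("w.pkl","rb"))
def top(mask): # biggest blob filled, minAreaRect
    cs,_=cv2.findContours(mask.astype(np.uint8),cv2.RETR_EXTERNAL,cv2.CHAIN_APPROX_NONE)
    return max(cs,key=cv2.contourArea)
if __name__=="__main__":
  S=[];W=[]
  for i,p in enumerate(L):
    im=p["pixels"].astype(int); r,g,b=im[...,0],im[...,1],im[...,2]
    hsv=cv2.cvtColor(p["pixels"],cv2.COLOR_RGB2HSV)
    red=(r>150)&(g<90)&(b<90); dark=(im.max(2)<50); white=(im.min(2)>150)
    green=(g>r+30)&(g>b)
    dark[240:]=0
    print(i,"red",blobs(red,150)); print("dark",[x for x in blobs(dark,60) if x[0]<2500]); print("white",blobs(white,40)); print("green",blobs(green,200))
E
python3 m.py
```

```text
0 red [(5081, [264.9, 67.2], [224, 26, 84, 87]), (650, [553.8, 72.8], [548, 44, 12, 57]), (913, [115.4, 65.7], [101, 50, 29, 33]), (1707, [25.6, 155.7], [0, 125, 53, 62]), (448, [524.0, 147.3], [496, 141, 57, 14])]
dark [(108, [69.6, 66.4], [60, 45, 20, 39]), (1002, [447.8, 93.6], [424, 81, 47, 26]), (211, [270.8, 102.1], [263, 94, 17, 17]), (115, [14.1, 227.8], [9, 218, 11, 20])]
white [(1423, [496.7, 32.8], [458, 0, 85, 70]), (171, [557.4, 21.6], [555, 0, 5, 44]), (727, [30.4, 58.8], [14, 39, 34, 40]), (1617, [331.6, 78.2], [306, 51, 45, 56]), (340, [265.4, 69.1], [256, 59, 20, 21]), (40, [231.2, 99.4], [228, 96, 7, 8]), (121, [117.4, 316.7], [107, 312, 17, 12]), (123, [429.0, 316.7], [423, 312, 18, 12]), (1543, [308.5, 348.8], [271, 332, 89, 43])]
green [(1529, [480.7, 12.8], [451, 0, 70, 33]), (6965, [417.0, 94.3], [370, 43, 103, 102])]
1 red [(417, [35.8, 60.5], [23, 46, 26, 31]), (4441, [192.0, 128.9], [153, 91, 79, 80]), (990, [492.8, 121.7], [484, 93, 19, 58]), (766, [49.4, 131.6], [36, 116, 28, 32]), (294, [438.1, 209.8], [418, 197, 41, 27])]
dark [(118, [15.8, 120.5], [7, 1
[... 807 characters left out ...]
79, [492.8, 4.9], [470, 0, 47, 11]), (64, [134.2, 89.3], [119, 75, 28, 27]), (105, [4.8, 95.9], [0, 88, 11, 17]), (655, [415.3, 135.3], [398, 124, 35, 24]), (63, [8.3, 141.6], [1, 134, 17, 14])]
white [(1437, [91.6, 70.9], [67, 44, 50, 55]), (82, [356.0, 48.6], [351, 44, 11, 10]), (2874, [476.2, 103.9], [450, 70, 55, 70]), (427, [15.3, 118.8], [0, 75, 25, 79]), (560, [403.7, 91.6], [391, 79, 27, 27]), (1933, [544.1, 119.2], [523, 83, 37, 69]), (68, [344.1, 125.9], [340, 122, 9, 9]), (61, [545.6, 154.5], [541, 151, 10, 8]), (197, [27.3, 296.3], [24, 273, 7, 48]), (79, [3.8, 283.8], [0, 278, 8, 13]), (121, [117.4, 316.7], [107, 312, 17, 12]), (125, [428.9, 316.7], [423, 312, 18, 12])]
green []
```

Run:
```python
from m import *
T=lambda n,*o: print(n,*tri([(L[i],np.array(uv)) for i,uv in o]))
T("hub",(0,(265.4,69.1)),(1,(191,132.4)),(2,(403.7,91.6)))
T("stone",(0,(115.4,65.7)),(1,(49.4,131.6)),(2,(210.9,83.4)))
T("lampknob",(0,(457.5,94)),(1,(332.5,186.5)))
T("crank",(0,(271.5,102.5)),(1,(195,167)),(2,(421,136)))
print("lampknob z.264",onz(L[0],(457.5,94),.264),onz(L[1],(332.5,186.5),.264))
print("piv z.22",onz(L[1],(497.4,18.5),.215))
tp=shot("top"); 
for n,X in [("pivot top",0)]:
    im=tp["pixels"].astype(int);g=(im[...,1]>im[...,0]+20); print([b for b in blobs(g,30) if 270<b[1][0]<370 and 150<b[1][1]<250]); 
    dk=im.max(2)<60; print([b for b in blobs(dk,10) if 270<b[1][0]<370 and 150<b[1][1]<250])
# stone top and jaw top corners
for nm,i,z,fn in [("stone",2,.09,'r'),("jaw",2,.06,'w'),("jaw",0,.06,'w'),("jaw",1,.06,'w'),("stone",1,.09,'r'),("stone",0,.09,'r')]:
    im=L[i]["pixels"].astype(int)
    m=((im[...,0]>150)&(im[...,1]<90)) if fn=='r' else im.min(2)>150
    c={("stone",2):(211,83),("jaw",2):(476,104),("jaw",0):(331,78),("jaw",1):(257,138),("stone",1):(49,131),("stone",0):(115,65)}[nm,i]
    l=cv2.connectedComponents(m.astype(np.uint8))[1]; m=l==l[c[1],c[0]]
    pts=top(m)[:,0].astype(float)
    w=np.array([onz(L[i],q,z)[:2] for q in pts])
    r=cv2.minAreaRect((w*1e3).astype(np.float32)); print(nm,i,np.round(r[0],1),np.round(r[1],1),round(r[2],1))
```

```text
hub [0.5343 0.1095 0.0694] [0.13541584047828983, 0.11734581611216958, 0.13091877977460312]
stone [0.5402 0.2981 0.086 ] [0.14039950349899477, 0.09283257811401303, 0.10685745924041315]
lampknob [ 0.5007 -0.0514  0.2575] [1.2445812004160695, 1.1978501412557785]
crank [0.4925 0.1006 0.0998] [0.7465823946538489, 0.4292997566701558, 0.6194667634207117]
lampknob z.264 [ 0.4997 -0.0488  0.264 ] [ 0.5029 -0.0496  0.264 ]
piv z.22 [ 0.6508 -0.2059  0.215 ]
[(397, [335.6, 174.5], [320, 163, 36, 29]), (387, [341.6, 191.5], [325, 177, 29, 25]), (800, [282.7, 227.8], [268, 210, 32, 37])]
[(60, [302.7, 227.5], [299, 221, 7, 16]), (68, [287.6, 226.0], [284, 222, 9, 9]), (11, [343.9, 243.5], [340, 243, 9, 2])]
stone 2 [539.6 297.6] [37.9 39.4] 85.5
jaw 2 [524.6  28.2] [52.2 69.7] 83.4
jaw 0 [524.6  28.5] [53.9 69.7] 83.8
jaw 1 [525.1  28.4] [54.3 69.4] 83.5
stone 1 [540.2 295.9] [36.9 40.3] 85.7
stone 0 [539.3 296.5] [36.6 38.8] 87.7
```

Everything agrees. The clamp yaw is about -6.5°, the seat is near (0.517,-0.045), and the jaw is at about 47 mm. The stone is at (0.540,0.297), with its top at 0.086. The lamp pivot is near (0.651,-0.206). The pot is on the CCW side, so I'll swing the lamp clockwise.

```bash
cat >> h.py <<'E'
G=manip.tcp_to_grasp
def arc(c,r,a0,a1,z,yawoff,speed,step=.15):
    n=max(1,int(np.ceil(abs(a1-a0)/step))); F=0
    for a in np.linspace(a0,a1,n+1)[1:]:
        manip.move_straight([c[0]+r*np.cos(a),c[1]+r*np.sin(a),z],max_speed=speed,rotation=down(a+yawoff))
        F=max(F,np.linalg.norm(manip.sense()["ft_force"]))
    return F
E
python3 - <<'E'
from h import *
np.set_printoptions(suppress=True,precision=4)
piv=np.array([.651,-.206]);k=np.array([.501,-.0497]);d=k-piv;a0=np.arctan2(d[1],d[0]);r=np.linalg.norm(d)
z=.245-G; print(a0,r,z)
manip.move_ptp([k[0],k[1],.33],down(a0))
manip.move_straight([k[0],k[1],z],max_speed=.15,until_force=8)
print(manip.sense()["tcp_pos"]); close_gripper(); s=manip.sense(); print(s["grip_width"],s["grip_force"],s["ft_force"],s["time_s"])
try: F=arc(piv,r,a0,a0-1.15,z,0,.15); print(F)
except manip.PlanningError as e: print(e)
s=manip.sense(); print(s["tcp_pos"],s["ft_force"],s["grip_width"],s["time_s"],s["qpos"])
E
```

```text
2.335629319347328 0.2166326152729547 0.2263
[ 0.5015 -0.0498  0.2271]
0.020803289250744247 58.4945422410965 [ 0.0145 -0.2263  3.9507] 10.5083
6.049569563801641
[ 0.7331 -0.0061  0.2268] [ 3.4729 -1.0903  4.7274] 0.02086662477099815 13.375 [-0.1127  0.7615  0.8159 -0.0001  1.5624  0.2726]
```

Run:
```python
from h import *
import pickle
np.set_printoptions(suppress=True,precision=4)
open_jaws(); p=manip.sense()["tcp_pos"]; manip.move_straight([p[0],p[1],.31],max_speed=.3)
L=[]
for i,pos in enumerate([[.47,0.0,.33],[.42,.08,.33]]):
    manip.move_ptp(pos,down(0)); L.append(shot("wrist"))
L.append(shot("top"))
pickle.dump(L,open("w2.pkl","wb")); print(manip.sense()["time_s"])
for i,p in enumerate(L):
    im=p["pixels"].astype(int); print(i,"white",[b for b in blobs(im.min(2)>150,60) if b[1][1]<270])
    save(f"v{i}",p)
cv2.imwrite("pics/v.png",np.hstack([cv2.resize(cv2.imread(f"pics/v{i}.png"),(400,300)) for i in (0,2)]))
```

```text
16.1083
0 white [(297, [457.6, 5.9], [444, 0, 37, 17]), (303, [535.5, 33.8], [533, 0, 6, 70]), (2107, [254.2, 118.6], [223, 87, 53, 66]), (2344, [344.3, 129.2], [323, 91, 44, 78]), (462, [171.7, 110.6], [160, 99, 24, 24]), (202, [552.2, 222.0], [544, 215, 16, 16])]
1 white [(2369, [327.5, 72.8], [296, 39, 56, 69]), (511, [245.9, 61.3], [234, 49, 25, 26]), (2619, [415.2, 85.0], [390, 50, 51, 70]), (62, [415.8, 124.8], [412, 121, 9, 9])]
2 white [(201, [384.2, 113.1], [375, 81, 31, 53]), (240, [128.0, 115.9], [113, 88, 31, 54]), (201, [185.6, 113.7], [169, 88, 36, 52]), (130, [371.2, 122.1], [366, 93, 28, 51]), (120, [83.5, 177.5], [52, 157, 52, 28]), (226, [262.1, 224.2], [256, 213, 13, 24]), (264, [295.6, 228.4], [289, 217, 14, 24])]
```

View pics/v.png

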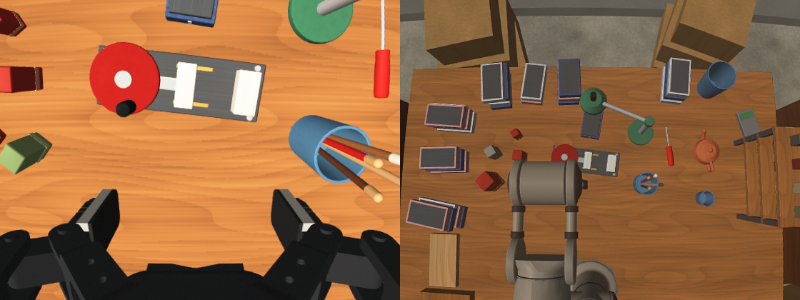

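The lamp head is now clear, over the ink-box side (top, mosaic (592,98)). Both jaws and the wheel are in full view: sliding jaw at (185,85) and fixed jaw at (245,92) in the mosaic. Now I'll compute the clamp frame.

Run:
```python
import pickle
from h import *
np.set_printoptions(suppress=True,precision=1)
L=pickle.load(open("w2.pkl","rb"))
hub=tri([(L[0],np.array((171.7,110.6))),(L[1],np.array((245.9,61.3)))]);print(hub[0]*1e3,hub[1])
for i,c in [(0,(254,118)),(0,(344,129)),(1,(327,72)),(1,(415,85))]:
    p=L[i]; m=p["pixels"].min(2)>150
    l=cv2.connectedComponents(m.astype(np.uint8))[1]; m=(l==l[c[1],c[0]]).astype(np.uint8)
    m=cv2.morphologyEx(m,cv2.MORPH_OPEN,np.ones((19,19))) # drop the link
    pts=np.argwhere(m)[:,::-1].astype(float)
    w=np.array([onz(p,q,.06)[:2] for q in pts])*1e3
    r=cv2.minAreaRect(w.astype(np.float32))
    for yaw in (-6.5,):
        ey=np.array([-np.sin(np.radians(yaw)),np.cos(np.radians(yaw))]);ex=np.array([ey[1],-ey[0]])
        d=w-hub[0][:2]*1e3; u,v=d@ex,d@ey
        print(i,c,np.array(r[0]),np.array(r[1]),round(r[2],1),"x",u.min(),u.max(),"y+155",v.min()+155,v.max()+155)
```

```text
[534.2 109.5  71. ] [0.018263314304800205, 0.01887090993216013]
0 (254, 118) [523.3  16.5] [30.9 68.1] 86.4 x -34.979882863024315 34.38950396347929 y+155 46.477421347227576 77.39256302668736
0 (344, 129) [512.6 -78.2] [40.  69.8] 83.1 x -35.16225437523768 34.61045011322081 y+155 -54.02223016206969 -13.832151236962233
1 (327, 72) [523.4  20.5] [66.8 39.9] 0.7 x -34.82153451154552 34.22881387272278 y+155 46.76990464899842 86.34360823561299
1 (415, 85) [513.2 -74.9] [45.9 70. ] 84.2 x -35.26768970874795 35.12522927746006 y+155 -53.47237782607226 -7.497669949530774
```

The clamp frame checks out: the jaw is centred in x to ±35 mm, and the fixed jaw's face is at -20 once I allow for parallax. Next I'll pick the stone and place it.

Run:
```python
from h import *
np.set_printoptions(suppress=True,precision=4)
c=np.radians(-6.5);ey=np.array([-np.sin(c),np.cos(c)])
seat=np.array([.5342,.1095])-.155*ey; print(seat)
S=np.array([.540,.2975]); q=down(np.radians(86)); q2=down(c+np.pi/2)
manip.move_ptp([*S,.20],q); manip.move_straight([*S,.041],max_speed=.15,until_force=10)
z0=manip.sense()["tcp_pos"][2]; close_gripper(); s=manip.sense(); print(s["tcp_pos"],s["grip_width"],s["grip_force"],s["time_s"])
if not .035<s["grip_width"]<.045: raise SystemExit
manip.move_straight([*S,.20],max_speed=.25)
t=seat+.004*ey
manip.move_straight([*t,.20],max_speed=.3,rotation=q2); s=manip.sense(); print(s["ft_force"],s["grip_width"])
manip.move_straight([*t,z0+.028],max_speed=.2)
hit=manip.move_straight([*t,z0+.016],max_speed=.03,until_force=6)
s=manip.sense(); print(hit,s["tcp_pos"],z0,s["ft_force"],s["time_s"])
p=shot("wrist"); save("place",p); save("place_t",shot("scene"),(200,180,400,330),2)
```

```text
[ 0.5167 -0.0445]
[0.5404 0.2977 0.0416] 0.039461315881586786 61.51772975921631 18.8917
[-0.2305  0.0096 -3.1448] 0.03931227969053435
True [ 0.5181 -0.0407  0.0614] 0.04210468123548379 [ 0.9915 -0.1417  3.1758] 22.125
```

View pics/place_t.png

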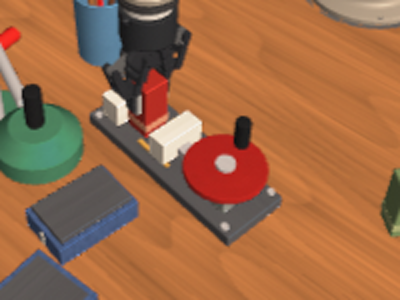

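Contact came 19.8 mm above the pick height, so the stone is standing on the plate. It's between the jaws and upright. I'll release it and wind the wheel.

Run:
```python
from h import *
np.set_printoptions(suppress=True,precision=4)
open_jaws(); p=manip.sense()["tcp_pos"]; manip.move_straight([p[0],p[1],.2],max_speed=.3)
hub=np.array([.5342,.1095]); d=np.array([.4925,.1006])-hub; a=np.arctan2(d[1],d[0]); r=.042
q=down(np.radians(83.5)); z=.097-G
at=lambda a:[hub[0]+r*np.cos(a),hub[1]+r*np.sin(a),z]
k=at(a); manip.move_ptp([k[0],k[1],.2],q); manip.move_straight(k,max_speed=.2,until_force=8)
close_gripper(); s=manip.sense(); print(s["tcp_pos"],s["grip_width"],s["time_s"])
f0=s["ft_force"]
n=18
for i in range(1,n+1):
    b=a-3.85*i/n; manip.move_straight(at(b),max_speed=.15)
    s=manip.sense(); f=s["ft_force"]-f0; t=np.array([np.sin(b),-np.cos(b)])
    if i%3==0: print(i,round(float(f[:2]@t),1),f,s["tcp_pos"][:2]-np.array(at(b))[:2])
    if np.linalg.norm(f)>35: print("stop",i,f);break
print(b-a,s["time_s"],s["grip_width"],a)
```

```text
[0.4932 0.1008 0.0788] 0.020723091935587606 25.35
3 3.4 [3.2478 2.2649 0.2014] [0.0012 0.0002]
6 4.9 [ 6.9046 -2.3948 -0.333 ] [ 0.0015 -0.0009]
9 3.6 [ 2.9299 -4.9371  2.6229] [ 0.0005 -0.0015]
12 3.7 [ 1.2975 -3.8797  3.0789] [-0.     -0.0011]
15 2.1 [ 2.6029 -1.7474  2.1692] [ 0.0002 -0.0008]
18 0.0 [ 4.6264 -2.5605  0.6314] [ 0.0005 -0.0011]
-3.8499999999999996 29.85 0.02049636596811626 -2.931318321002929
```

Run:
```python
from h import *
np.set_printoptions(suppress=True,precision=4)
hub=np.array([.5342,.1095]); a=-2.931318321002929; r=.042; z=.097-G
at=lambda a:[hub[0]+r*np.cos(a),hub[1]+r*np.sin(a),z]
f0=manip.sense()["ft_force"]
for x in np.arange(3.9,4.75,.05):
    b=a-x; manip.move_straight(at(b),max_speed=.05); s=manip.sense(); f=s["ft_force"]-f0
    ft=f[:2]@np.array([np.sin(b),-np.cos(b)]); d=s["tcp_pos"][:2]-hub
    print(round(x,2),round(float(ft),1),f,"ang",round(float((a-np.arctan2(d[1],d[0]))%6.2832),3))
    if ft<-30: break
print(s["time_s"],s["grip_width"])
save("clamped",shot("scene"),(200,150,400,300),2)
```

```text
3.9 -1.3 [-0.2673  1.6937 -0.0513] ang 3.902
3.95 -2.7 [ 1.0959  2.5128 -0.9908] ang 3.947
4.0 -2.4 [ 0.3937  2.7553 -0.5103] ang 3.995
4.05 -2.3 [ 1.4143  1.8438 -1.0953] ang 4.044
4.1 -2.3 [ 0.9711  2.1734 -1.5057] ang 4.094
4.15 -3.7 [ 2.7643  2.5077 -1.8365] ang 4.134
4.2 -8.3 [ 5.2674  6.642  -5.066 ] ang 4.154
4.25 -13.2 [ 8.9951  9.9511 -7.1421] ang 4.172
4.3 -19.3 [ 13.8742  13.7375 -10.4073] ang 4.189
4.35 -24.4 [ 17.6352  17.7544 -14.3746] ang 4.207
4.4 -28.2 [ 21.3552  19.3996 -17.4822] ang 4.225
4.45 -34.0 [ 26.9691  22.0443 -20.8517] ang 4.241
32.85 0.02034459142307703
```

View pics/clamped.png

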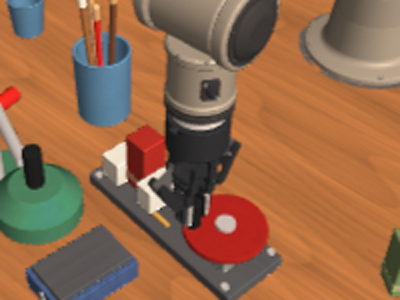

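The wheel tightened at about 4.15 rad, against 4.18 predicted, and the stone is upright between the jaws. I'll release, measure the stone from the wrist, then swing the lamp back.

Run:
```python
from h import *
np.set_printoptions(suppress=True,precision=4)
open_jaws(); p=manip.sense()["tcp_pos"]; manip.move_straight([p[0],p[1],.25],max_speed=.3)
manip.move_ptp([.50,-.03,.33],down(0)); L=[shot("wrist")]; save("c0",L[0],(120,40,440,280),2)
im=L[0]["pixels"].astype(int); red=(im[...,0]>150)&(im[...,1]<90)
for b in blobs(red,200): print("red",b,onz(L[0],b[1],.11))
for r in models.cut_out(L[0],"red_stone")[:2]: print(r["score"],np.round(r["extent"],1))
print(manip.sense()["time_s"])
piv=np.array([.6515,-.2094]); r=.219; a0=1.189; z=.245-G
k=piv+r*np.array([np.cos(a0),np.sin(a0)])
manip.move_ptp([*k,.31],down(a0)); manip.move_straight([*k,z],max_speed=.2,until_force=8)
close_gripper(); s=manip.sense(); print(s["tcp_pos"],s["grip_width"],s["time_s"])
if not .015<s["grip_width"]<.03: raise SystemExit
print(arc(piv,r,a0,2.256,z,0,.15)); s=manip.sense(); print(s["tcp_pos"],s["ft_force"],s["grip_width"],s["time_s"])
```

```text
red (6244, [147.8, 138.3], [102, 87, 95, 99]) [0.5372 0.0947 0.11  ]
red (1397, [511.3, 125.0], [500, 92, 23, 67]) [ 0.5535 -0.2705  0.11  ]
red (1500, [287.8, 157.3], [267, 136, 43, 43]) [ 0.518  -0.0438  0.11  ]
red (479, [450.3, 236.5], [424, 218, 51, 39]) [ 0.434  -0.2204  0.11  ]
0.86 [290.8 154.7  45.   45.2]
0.75 [225.7 138.8 248.3 106.6]
35.525
[ 0.7333 -0.0062  0.2269] 0.020606882909576674 37.7167
13.976258960887838
[ 0.513  -0.0393  0.2268] [-6.6748  6.4264 10.4635] 0.021047420133982576 40.45
```

View pics/c0.png

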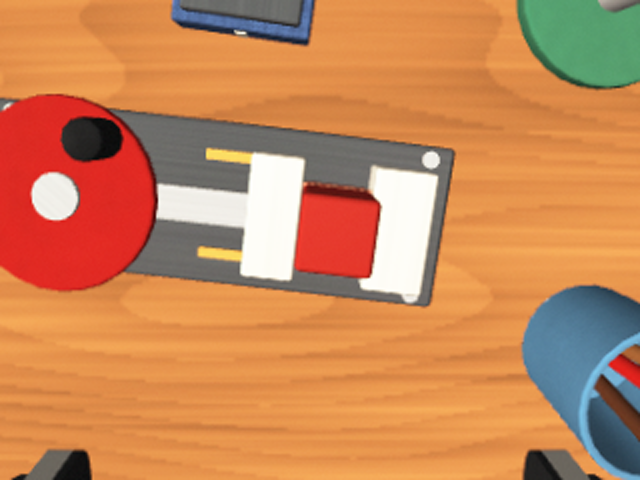

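The stone is held flush between both jaws, with its top at (0.518,-0.044). The lamp knob is at (0.513,-0.039), about 1 mm off along the swing direction. I'll release the lamp, back away and check.

Run:
```python
from h import *
open_jaws(); p=manip.sense()["tcp_pos"]; manip.move_straight([p[0],p[1],.33],max_speed=.25)
manip.move_ptp([.42,.06,.40],down(0)); manip.dwell(.3)
a=shot("scene"); b=shot("wrist"); print(manip.sense()["time_s"])
A=cv2.resize(a["pixels"][120:360,180:460],(400,343)); B=cv2.resize(b["pixels"],(400,300)); B=np.vstack([B,np.zeros((43,400,3),np.uint8)])
cv2.imwrite("pics/end.png",np.hstack([A,B])[:,:,::-1])
d=(b["pixels"].max(2)<50); d[240:]=0; print([x for x in blobs(d,60) if x[0]<2500])
```

```text
44.15
[(340, [255.5, 38.4], [247, 27, 18, 24]), (140, [37.1, 66.3], [26, 45, 22, 39]), (1035, [399.9, 74.7], [378, 59, 44, 31])]
```

View pics/end.png

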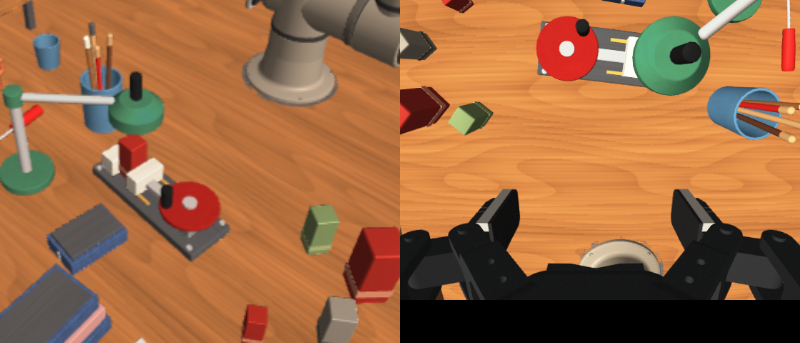

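The stone stays clamped at (133,152), the lamp head is over it at (136,110), the other objects in these views stand where they did, and the gripper is clear of everything. I'm handing in.

```bash
python3 -c "
from plant import manip
print(manip.finish_job())"
```

```text
the job is handed in; nothing more can be done
None
```

I handed the job in at about 44 s: the middle-sized red stone stands clamped tight between the jaws near mid-width, and the lamp head is back over it, about 7 mm off centre by my measurement; no verdict was returned.

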